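Crack open a sealed enclosure and hold its lid ajar

ROBOT

A 7-joint arm with a two-finger parallel gripper is mounted at the origin on the work surface. World frame = base frame: x ahead of the robot, y to its left, z up, the work surface at z = 0. Lengths are in mm, angles in rad, forces in N, time in s.
With the tool pointing down it reaches from about 400 to 925 mm from the base axis. Payload 5.6 kg.
Tool frame: the origin (TCP) lies at the very end of the fingers, on their centre line; the grasp point (between the pads) lies 19 mm behind it; y points along the fingers, x is the direction in which the jaws open and shut, and the axes are right-handed (so a half turn about y gives the same grasp; the last joint's range is limited). The gripper opens to 85 mm and grips with 20 to 120 N. Pads are 22 mm wide; open, the fingers measure 114 mm over their backs; the gripper's body (76 mm by 85 mm) begins 54 mm behind the grasp point. The pads swing forward as they close: fully open they stand 13 mm farther back than shut.
Start: joints at [1.192, 0.468, -0.012, 1.603, 0.006, 1.071, -0.056], TCP at [214.15, -613.717, 231.29] pointing down, gripper open.
Joint ranges: [-2.53, 2.53], [-0.31, 2.02], [-1.57, 1.55], [0.28, 2.44], [-1.29, 4.43], [0.15, 1.84], [-2.92, 2.92]. Speed limits (rad/s): [2.57, 2.57, 3.14, 3.14, 3.14, 3.14, 3.14].

INTERFACE

Orientations are given as [roll, pitch, yaw] about the fixed x, y, z axes, in that order (R = Rz(yaw) Ry(pitch) Rx(roll)).
In Python, from workcell import manip, viewer, workorder gives the robot as it stands. The module is installed in compiled form; this text tells all that it offers.
- The arm moves only by the tool play_rows, never from a script. Its argument "deltas" is a list of rows, each a list of 7 numbers: the shift along the tool's x, y, z in mm, then the turn, a rotation vector about the tool's x, y, z in rad, then the finger opening in mm, from 0 to 85.4. In form: [[dx, dy, dz, wx, wy, wz, jaw], ...]. A call has 1 to 20 rows; each row is the pose to reach, as a shift and turn from the pose commanded when the call began, along the tool's axes at that moment; what a row does not reach only later rows make up. A row lasts 1/10 s, in which the tool goes at most 50 mm and 8.59 degrees, less where a joint would pass 70% of its speed; a pose out of reach is approached as far as the arm can. A call with a gripper value outside its range is refused whole. The fingers move at their own pace and stop on an object; the grip force is fixed at half the most. Time passes only in rows, so rows that repeat a pose let the fingers close. It gives the time, the measured TCP pose, the force and the opening at its end, in the units of the state.
- manip.get_obs(): the state, without advancing time (a new reading comes with each control period).
- viewer.snapshot(name): name is "scene" or "side" or "wrist"; returns a dict with "frame" (384x512x3 uint8, red, green, blue), "fx", "fy", "cx", "cy" (pixels), "k1" (the pictures are not rectified: a ray, as slopes to the right and down, at radius r is drawn at 1 + k1 r^2 times it, then the intrinsics apply), "position" and "attitude" of the camera in the world; the wrist camera has in their place "mount" (4x4, takes a point from camera to tool coordinates, whose origin is the TCP and whose axes are the tool frame's). Camera axes: x right, y up, looking along -z (the intrinsics and any distortion apply to the point x, -y, -z); pixel columns grow to the right and rows downward; lengths in mm; the calibration is good to about 2 mm. A picture is of the moment at which its call begins: read the wrist's pose just before it. There is no depth.
- workorder.sign_off(): hands the job in, once; it reports no verdict.
Trained networks look in a picture, given as the dict that the camera call returned (one of the last four; its "shot" number tells which), for a name from the list of things; names that differ only in an ending like _2 or _b are one class to them, and where a whole thing is asked for, a point or a joint stands for the part that bears it (a point fixed in the world has none). Each returns a list of dicts, best first, with "conf" (0 to 1); they miss things now and then, are a little off and sometimes report something else, mostly with a low value. They report only what shows in the picture. A call takes as long as a camera call.
- viewer.spot_in(name, picture): "position" ([x, y, z] in mm, in the coordinates of the camera as it stood for that picture, good to about 4 mm: the middle of the surface that is visible of it).
The state is a dict: "t": time; "joints": joint angles; "qvel": joint speeds; "joint_torque": joint torques, N m; "position": TCP position; "ee_rot": TCP orientation; "wrist_force": force on the tool from outside, world axes, zero at the start; "torque": the same for the moment, N m; "grip_width": finger opening in mm.
Only numpy, scipy, OpenCV 4.12 (cv2) and the standard library are available. Lean on these libraries where they do the work, as an engineer would, in place of code of your own. Each camera call takes 0.05 s, during which the arm holds its last target.

TASK

The lid of the grey enclosure on the assembly plate is stuck on its seal and held by a sliding clamp: loosen the clamp's wing knob anticlockwise by about a quarter turn, then slide the clamp along its rail, to the end that it is nearer to, until its toe is right off the lid. Then pull the lid up by its handle until the sticky seal lets go, and finish while still holding it in the fingers, still, with its front edge about 3 cm open so that the seal can be inspected. Do not let the lid fly up by more than 8 cm, and leave the other things on the bench and the plate where they are.

Things in the scene. Friction and masses are not known exactly. Their poses are not given: they have to be found in the camera images.
- jig: Steel plate, 320 x 440 x 8 mm, fixed. Origin: on the bench, under the grey enclosure's centre; x from clamp rail to lid hinge, y along the rail, z up. The enclosure is 190 (x) by 230 mm, its lid 200 x 240 mm, lid top at z = 98 mm. The rail lies at x = -135 mm, y = -180 to 180 mm; on it a steel clamp carriage whose toe lies over the lid's front edge, near the lid's middle or a little to its +y side.
- knob_grip (a point): Grip point of the black wing knob on the clamp carriage: on its axis, half-way up the wing, 137.5 mm above the bench. The wing is 44 mm long along this point's x, 12 mm thick along its y, 34 mm tall; under it a 34 mm disc and the carriage's top at 111.5 mm. Turns and slides with the knob; in the plate's frame x = -135 mm, y = 30 mm + carriage.
- clamp_knob (a joint): Turn of the clamp knob, rad, 0 to 1.7; grows anticlockwise seen from above, which loosens. Starts at 0 to 0.2 (wing roughly along the plate's x axis, carriage clamped to the rail with 20 N or more); from about 0.65 up the carriage is free. Stiff (about 0.3 N m); stays where it is left.
- carriage (a joint): Position of the clamp carriage along the rail, m, 0 to 0.125; grows along the plate's +y. Starts between 0 and 0.04; the toe (20 mm wide in y) is right off the lid from 0.100 up; the end stop is at 0.125. The carriage is 40 x 44 mm; once loosened it slides with about 1.5 N.
- lid_handle (a point): Centre of the lid handle's bar: a dark steel bow, round bar 12 mm thick and 90 mm long along the plate's y, 36 mm above the lid's top (134 mm above the bench when shut). It moves with the lid: 150 mm before the hinge line (in -x) and 54 mm above it when shut.
- lid_hinge (a point): Middle of the lid's hinge line, at the enclosure's back edge, 80 mm above the bench, fixed. The line runs along the plate's y axis; same axes as jig.
- lid_edge (a point): Middle of the upper front edge of the lid, 198 mm before the hinge line (in -x) and 18 mm above it when shut; moves with the lid.
- lid (a joint): Opening of the lid, rad, 0 shut, grows as the front edge rises (0.15 is a gap of 30 mm). A sticky seal holds it: it takes about 13 to 22 N upward at the handle to break it, then lets go after the first 8 to 10 mm of lift, and only its weight (about 3 N at the handle) is left; if released it falls to within 8 mm of shut. It cannot open while the clamp's toe is over it.
- breaker: Bystander: single-module circuit breaker, 85 x 18 x 72 mm, white, standing on the plate's right part; origin under its centre.
- gland: Bystander: black cable gland, 36 mm across, 36 mm tall, standing on the plate's right part; origin under its centre.
- breaker_block: Bystander: white block of four circuit breakers, 85 x 72 x 72 mm, on the bench to the left; origin under its centre.
- terminal_strip: Bystander: 150 mm piece of mounting rail with grey, blue and green terminals, 41 mm tall, on the bench to the left; origin under its centre.
- carton: Bystander: open white and blue carton, 120 x 120 x 105 mm, on the bench to the right; origin under its centre.
- pliers: Bystander: pliers, 175 mm long, 16 mm thick, on the bench to the right; origin at the joint, on the bench.
- screwdriver: Bystander: screwdriver with orange handle lying on the bench to the left; origin on the bench.

How it is judged (in metres and radians):
On the way, in this order (a step that is already met when the one before it is completed fails the run):
1. the clamp knob is turned loose while the lid is still shut (value of joint clamp_knob above 0.9 rad and value of joint lid below 0.03 rad), for 0.1 s.
2. the loosened clamp is slid along the rail until its toe is off the lid, which is still shut (value of joint carriage above 0.101 m and value of joint clamp_knob above 0.75 rad and value of joint lid below 0.03 rad), for 0.1 s.
3. the seal is broken: the lid has come up past its sticking range (value of joint lid above 0.06 rad), for 0.1 s.
At the end, for the whole second after the job is handed in: The lid is held still in the fingers (over 1.5 N of contact), open by 0.095 to 0.215 rad (front edge about 19 to 42 mm up); the clamp is loose (knob over 0.75 rad) and its toe off the lid (carriage over 0.101 m); the bystanders lie within 30 mm of where they were (value of joint lid between 0.095 and 0.215 rad and velocity of joint lid between -0.08 and 0.08 rad/s and contact force between the fingers and lid above 1.5 N and value of joint carriage above 0.101 m and value of joint clamp_knob above 0.75 rad and distance of each of breaker, gland, breaker_block, terminal_strip, carton, pliers, screwdriver from where it was at the start of the episode below 0.03 m); the arm keeps its last pose, push and grip.
It fails at once if the lid flies up by more than 8 cm (value of joint lid above 0.43 rad).
It fails at once if a bystander is pushed away by more than 40 mm (distance of any of breaker, gland, breaker_block, terminal_strip, carton, pliers, screwdriver from where it was at the start of the episode above 0.04 m).
It also fails if it takes over 42 s, if anything falls off the work surface, if the arm or the gripper's body presses on something with over 40 N, if the wrist force passes 120 N, or if a joint passes its speed limit or range.

## Working session

There is one attempt and no reset: what is moved stays moved. The work goes in short steps, Python scripts to look and compute and a tool call to move; the robot and the scene stay as the last step left them, time stands still between calls to the robot, and variables do not carry over. Pictures are saved under pics/ and viewed, and the job is handed in when it is done.

Besides the shell and the picture viewer there is one more tool, called after "Emit:" as a command line: name --pt "numbers of a row" for each row, then --argument value for the rest. play_rows: Moves the arm, as the interface text tells. Its arguments: {"type":"object","properties":{"deltas":{"type":"array"}},"required":["deltas"]}

```bash
ls; mkdir -p pics
cat > h.py <<'E'
import numpy as np, cv2
from scipy.spatial.transform import Rotation as R
from workcell import manip, viewer, workorder
def snap(n,save=None):
    o=manip.get_obs(); s=viewer.snapshot(n)
    if save: cv2.imwrite('pics/'+save,s['frame'][:,:,::-1])
    return o,s
E
python3 - <<'E'
from h import *
o=manip.get_obs(); print({k:np.round(v,3) for k,v in o.items()})
for n in ['scene','side','wrist']:
    o,s=snap(n,n+'0.png'); print(n,{k:v for k,v in s.items() if k!='frame'})
    for t in ['jig','knob_grip','clamp_knob','carriage','lid_handle','lid','lid_edge','breaker','gland']:
        try:
            r=viewer.spot_in(t,s); print(t,[(np.round(q['position'],1),round(q['conf'],2)) for q in r[:2]])
        except Exception as e: print(t,e)
E
```

```text
pics
{'t': np.float64(0.0), 'joints': array([ 1.192,  0.468, -0.012,  1.604,  0.006,  1.071, -0.056]), 'qvel': array([-0.001, -0.001, -0.001,  0.001, -0.   ,  0.   , -0.001]), 'joint_torque': array([-0.0000e+00, -5.3240e+01,  2.1000e-02, -2.5131e+01,  1.1000e-02,
        8.0000e-03, -0.0000e+00]), 'position': array([ 213.94 , -613.204,  230.343]), 'ee_rot': array([-1.571,  0.002, -1.235]), 'wrist_force': array([-0.299,  0.93 ,  0.21 ]), 'torque': array([ 0.045,  0.014, -0.025]), 'grip_width': np.float64(85.588)}
scene {'fx': 490.26583685516, 'fy': 490.26583685516, 'cx': 250.3284435359914, 'cy': 191.18521928414626, 'k1': -0.1919451643789373, 'position': array([1227.03944755,  780.25892284, 1277.72833326]), 'attitude': array([0.74000943, 0.00513711, 2.46571993]), 'shot': 1}
jig [(array([  -44.1,   -99. , -1592.8]), 0.65)]
knob_grip [(array([   80.6,    34. , -1579. ]), 0.51)]
clamp_knob [(array([   83.1,    34.5, -1575.6]), 0.43)]
carriage [(array([   81.4,    17.1, -1590.8]), 0.64)]
lid_handle [(array([  -52.6,   -24.4, -1568.3]), 0.87)]
lid [(array([  -52.6,   -28.5, -1568.5]), 0.76)
[... 854 characters left out ...]
0.98), (array([ -104.7,    43.7, -1281.8]), 0.64)]
gland [(array([  -97.6,    16. , -1297.6]), 0.57)]
wrist {'fx': 267.29483258795074, 'fy': 267.29483258795074, 'cx': 253.72284259431322, 'cy': 190.0796086026907, 'k1': -0.05824873759179976, 'mount': array([[ 9.99999793e-01, -6.38791612e-04,  7.96550956e-05,
        -2.97577804e-01],
       [ 2.71221428e-04,  3.05864612e-01, -9.52074979e-01,
        -1.41447760e+02],
       [ 5.83813835e-04,  9.52074803e-01,  3.05864722e-01,
         7.86036731e+01],
       [ 0.00000000e+00,  0.00000000e+00,  0.00000000e+00,
         1.00000000e+00]]), 'shot': 3}
jig []
knob_grip []
clamp_knob []
carriage []
lid_handle []
lid []
lid_edge []
breaker []
gland []
```

View pics/scene0.png

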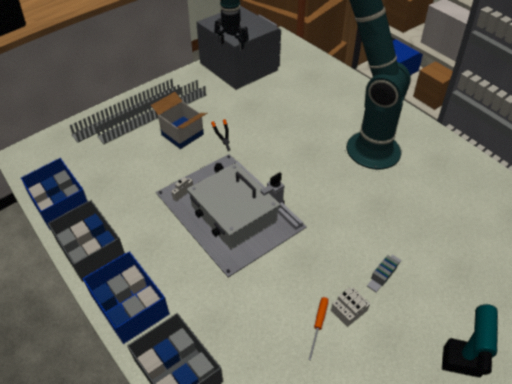

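View pics/side0.png

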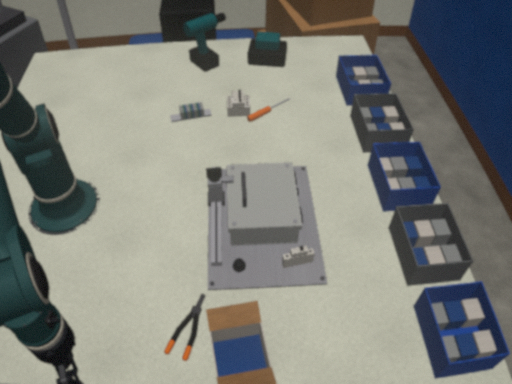

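View pics/wrist0.png

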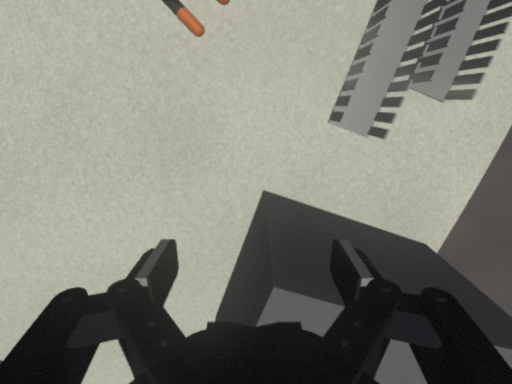

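The pictures show the plate ahead of the robot, with the rail on the robot's side. In the side view the black knob is at about (215,172) and the handle at (243,190). In the scene view they are at (275,182) and (245,185). Next I'll work out world positions.

```bash
cat >> h.py <<'E'
def cam2w(s,p,o=None):
    if 'mount' in s:
        q=(s['mount']@np.r_[p,1])[:3]; return R.from_euler('xyz',o['ee_rot']).apply(q)+o['position']
    return R.from_euler('xyz',s['attitude']).apply(p)+s['position']
def proj(s,P,o=None):
    if 'mount' in s:
        q=R.from_euler('xyz',o['ee_rot']).inv().apply(np.array(P)-o['position']); M=np.array(s['mount']); c=M[:3,:3].T@(q-M[:3,3])
    else: c=R.from_euler('xyz',s['attitude']).inv().apply(np.array(P)-s['position'])
    u=np.array([c[0],-c[1]])/-c[2]; u=u*(1+s['k1']*(u@u)); return np.array([s['fx']*u[0]+s['cx'],s['fy']*u[1]+s['cy']])
def ray(s,uv,o=None):
    d=(np.array(uv)-[s['cx'],s['cy']])/[s['fx'],s['fy']]; u=d.copy()
    for _ in range(20): u=d/(1+s['k1']*(u@u))
    v=np.array([u[0],-u[1],-1])
    a=cam2w(s,np.zeros(3),o); return a,cam2w(s,v,o)-a
def onz(s,uv,z,o=None):
    a,d=ray(s,uv,o); return a+d*(z-a[2])/d[2]
E
python3 - <<'E'
from h import *
for n in ['scene','side']:
    o,s=snap(n)
    for t in ['jig','knob_grip','carriage','lid_handle','lid','breaker','gland','breaker_block','terminal_strip','carton','pliers','screwdriver']:
        r=viewer.spot_in(t,s); print(n,t,[(np.round(cam2w(s,q['position'])),round(q['conf'],2)) for q in r[:3]])
    f=cv2.resize(s['frame'][140:300,150:340] if n=='side' else s['frame'][140:280,140:320],None,fx=4,fy=4,interpolation=cv2.INTER_CUBIC)
    cv2.imwrite('pics/z_%s.png'%n,f[:,:,::-1])
E
```

```text
scene jig [(array([642., -30.,  32.]), 0.84)]
scene knob_grip [(array([488., -22., 138.]), 0.57)]
scene carriage [(array([490., -22., 114.]), 0.86)]
scene lid_handle [(array([625., -66., 102.]), 0.93)]
scene lid [(array([626., -67., 100.]), 0.77), (array([ 712., -258.,   52.]), 0.54)]
scene breaker [(array([ 712., -259.,   54.]), 0.79)]
scene gland [(array([ 540., -266.,   45.]), 0.46)]
scene breaker_block [(array([591., 422.,  43.]), 0.76)]
scene terminal_strip [(array([419., 402.,  44.]), 0.77)]
scene carton [(array([ 534., -555.,   81.]), 0.63)]
scene pliers [(array([ 410., -430.,   21.]), 0.67)]
scene screwdriver [(array([662., 384.,  28.]), 0.92)]
side jig [(array([ 606., -181.,   23.]), 0.9)]
side knob_grip [(array([488., -33., 135.]), 0.74)]
side carriage [(array([491., -45., 107.]), 0.93)]
side lid_handle [(array([ 617., -107.,  100.]), 0.68), (array([ 525., -499.,   83.]), 0.53)]
side lid [(array([ 618., -110.,  100.]), 0.73), (array([ 525., -499.,   83.]), 0.37), (array([ 543., -278.,   46.]), 0.28)]
side breaker [(array([ 698., -275.,   51.]), 0.88)]
side gland [(array([ 541., -283.,   44.]), 0.49), (array([ 607., -177.,   27.]), 0.49)]
side breaker_block [(array([576., 383.,  44.]), 0.85)]
side terminal_strip [(array([398., 388.,  29.]), 0.87), (array([484., -34., 137.]), 0.5)]
side carton [(array([ 697., -273.,   52.]), 0.68), (array([ 526., -499.,   84.]), 0.56)]
side pliers [(array([ 405., -444.,   17.]), 0.58)]
side screwdriver [(array([ 619., -109.,   99.]), 0.67), (array([ 697., -274.,   52.]), 0.58), (array([654., 370.,  18.]), 0.47)]
```

View pics/z_scene.png

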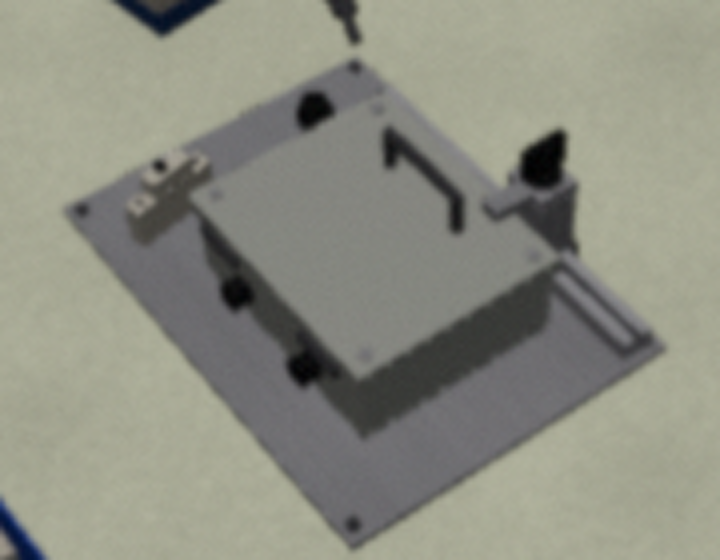

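View pics/z_side.png

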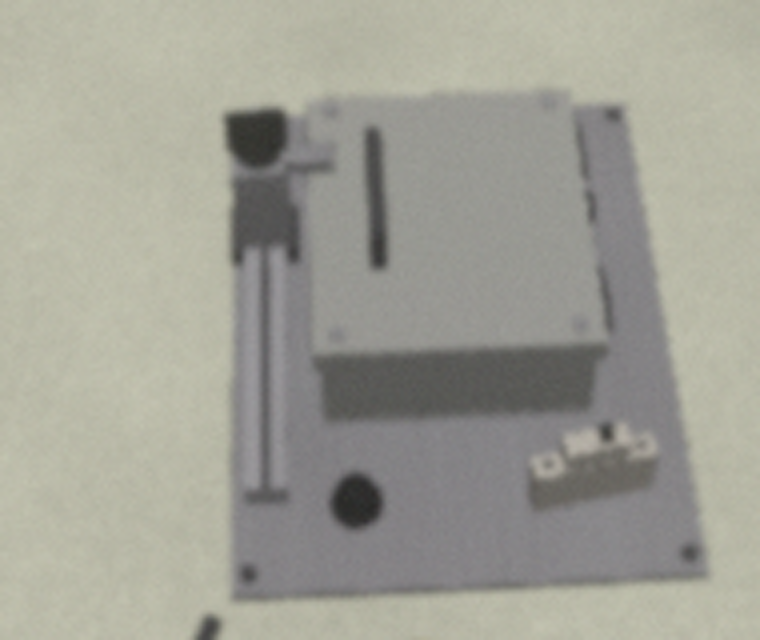

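Both zooms show the plate corners clearly. The knob's wing lies roughly along plate x, and the toe is over the lid's front edge on the +y side. I'll fit the plate pose from the corners.

Run:
```python
from h import *
from scipy.optimize import least_squares
S={n:snap(n)[1] for n in ['scene','side']}
C={'scene':[((665,348),(-160,220)),((352,548),(160,220)),((65,210),(160,-220)),((357,57),(-160,-220))],
 'side':[((232,598),(-160,-220)),((706,577),(160,-220)),((627,105),(160,220))]}
off={'scene':(140,140),'side':(150,140)}
obs=[(n,np.array(z)/4-.375+off[n],np.array([*p,8.])) for n in C for z,p in C[n]]
def W(x,p):
    c,s=np.cos(x[2]),np.sin(x[2]); return np.array([x[0]+c*p[0]-s*p[1],x[1]+s*p[0]+c*p[1],p[2]])
f=lambda x:np.concatenate([proj(S[n],W(x,p))-u for n,u,p in obs])
r=least_squares(f,[620,-70,0]); print(r.x,r.fun.reshape(-1,2).round(1)); x=r.x
for n in ['scene','side']:
    g=lambda x:np.concatenate([proj(S[m],W(x,p))-u for m,u,p in obs if m==n]); q=least_squares(g,x); print(n,q.x,q.cost)
np.save('plate.npy',x)
c,s=np.cos(x[2]),np.sin(x[2])
for k in [(488,-22),(488,-33)]:
    d=np.array(k)-x[:2]; print('knob in plate',[c*d[0]+s*d[1],-s*d[0]+c*d[1]])
for n in S:
  im=S[n]['frame'].copy(); im=cv2.resize(im,None,fx=4,fy=4,interpolation=cv2.INTER_CUBIC)
  for p in [(-100,120,98),(100,120,98),(100,-120,98),(-100,-120,98),(-52,45,134),(-52,-45,134),(-135,30,137.5),(-135,45,137.5),(-135,60,137.5),(-135,70,137.5)]+[tuple(o[2]) for o in obs]:
    u=((proj(S[n],W(x,p))+.375)*4).astype(int); cv2.circle(im,tuple(int(v) for v in u),3,(255,0,0),-1)
  a,b=off[n]; im=im[b*4:b*4+600,a*4:a*4+780]; cv2.imwrite('pics/fit_%s.png'%n,im[:,:,::-1])
```

```text
[ 6.16649225e+02 -1.13431167e+02 -2.69794801e-02] [[ 0.3 -0.1]
 [-0.6  0.2]
 [-0.9 -0.2]
 [-0.2 -0.1]
 [-1.  -0.2]
 [ 0.5 -0.4]
 [-0.5 -0.3]]
scene [ 6.15739826e+02 -1.12682381e+02 -2.65651803e-02] 0.398897359962298
side [ 6.17701343e+02 -1.14219810e+02 -2.90751059e-02] 0.6604447852757201
knob in plate [np.float64(-131.06887224967141), np.float64(87.92742513015325)]
knob in plate [np.float64(-130.77213397020114), np.float64(76.9314282952366)]
```

View pics/fit_scene.png

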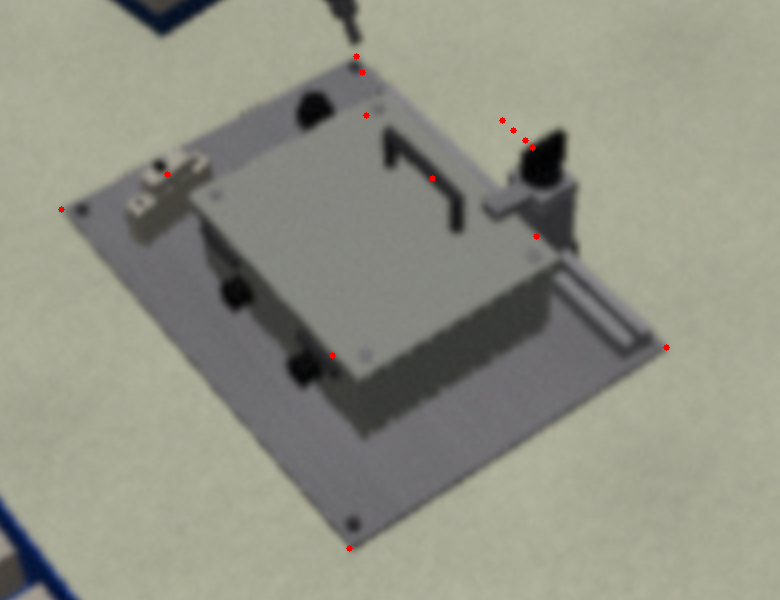

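View pics/fit_side.png

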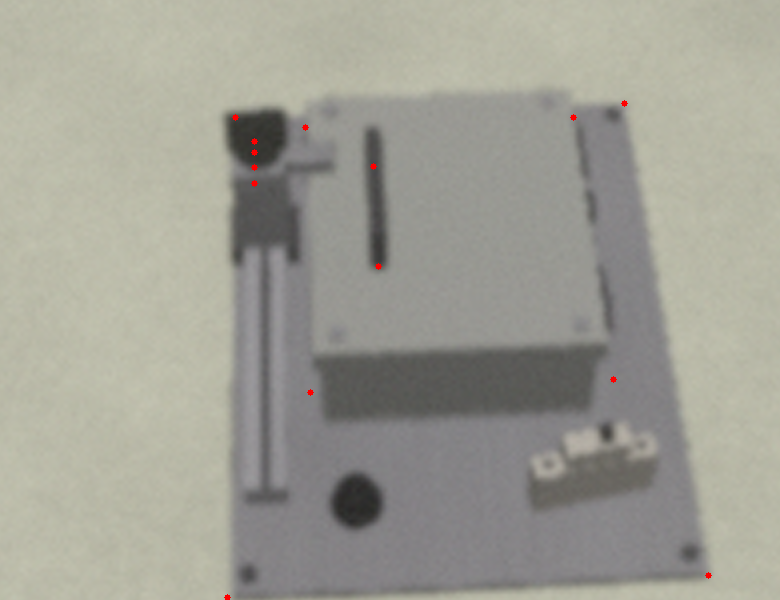

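The marks show that the plate's centre isn't the origin. The enclosure sits about 25 mm towards +y, so I'll refit on the lid and rail.

Run:
```python
from h import *
from scipy.optimize import least_squares
S={n:snap(n)[1] for n in ['scene','side']}
C={'scene':[((557,262),(-100,120,98)),((360,380),(100,120,98)),((190,198),(100,-120,98)),((388,133),(-52,-45,134)),((460,196),(-52,45,134))],
 'side':[((315,355),(-100,-120,98)),((608,345),(100,-120,98)),((568,93),(100,120,98)),((308,101),(-100,120,98)),((374,128),(-52,45,136)),((379,268),(-52,-45,136))]}
off={'scene':(140,140),'side':(150,140)}
obs=[(n,np.array(z)/4-.375+off[n],np.array(p,float)) for n in C for z,p in C[n]]
def W(x,p):
    c,s=np.cos(x[2]),np.sin(x[2]); return np.array([x[0]+c*p[0]-s*p[1],x[1]+s*p[0]+c*p[1],p[2]])
f=lambda x:np.concatenate([proj(S[n],W(x,p))-u for n,u,p in obs])
r=least_squares(f,[620,-90,0]); print(r.x,r.fun.reshape(-1,2).round(1)); x=r.x
np.save('plate.npy',x)
c,s=np.cos(x[2]),np.sin(x[2])
for k in [(488,-22),(488,-33)]:
    d=np.array(k)-x[:2]; print('knob in plate',[c*d[0]+s*d[1],-s*d[0]+c*d[1]])
print('handle',W(x,(-52,0,134)),'rail',W(x,(-135,55,0)))
```

```text
[ 6.17272843e+02 -8.65411314e+01 -1.67300188e-02] [[ 0.3 -1.7]
 [-1.1 -0.5]
 [-1.5 -0.9]
 [-0.7  0.1]
 [-1.8  0.3]
 [-0.9  1.3]
 [ 0.5  0.2]
 [-0.1 -0.4]
 [-1.1  0.4]
 [-0.7  2.4]
 [-0.4 -8.5]]
knob in plate [np.float64(-130.33447619975416), np.float64(62.36946305331365)]
knob in plate [np.float64(-130.15045457729474), np.float64(51.371002431823605)]
handle [565.28012018 -85.67121098 134.        ] rail [483.21184361 -29.29038108   0.        ]
```

```bash
cat >> h.py <<'E'
def delta(goal,yaw,cmd,rp=None):
    """cmd=(pos, euler). returns delta in tool axes"""
    R0=R.from_euler('xyz',cmd[1]); R1=R.from_euler('xyz',[-np.pi/2,0,yaw])
    return np.r_[R0.inv().apply(np.array(goal)-cmd[0]), (R0.inv()*R1).as_rotvec()]
E
python3 - <<'E'
from h import *
print(delta([485,-45,262],-1.56,([214.15,-613.717,231.29],[-1.571,0.002,-1.235])).round(3))
E
```

```text
[-4.47763e+02 -2.99050e+01  4.43121e+02  1.00000e-03  3.25000e-01
 -2.00000e-03]
```

Emit:
play_rows --pt "-30 -30 30 0 0.02 0 85" --pt "-60 -30 60 0 0.05 0 85" --pt "-448 -30 443 0 0.325 0 85" --pt "-448 -30 443 0 0.325 0 85" --pt "-448 -30 443 0 0.325 0 85" --pt "-448 -30 443 0 0.325 0 85" --pt "-448 -30 443 0 0.325 0 85" --pt "-448 -30 443 0 0.325 0 85" --pt "-448 -30 443 0 0.325 0 85" --pt "-448 -30 443 0 0.325 0 85" --pt "-448 -30 443 0 0.325 0 85" --pt "-448 -30 443 0 0.325 0 85" --pt "-448 -30 443 0 0.325 0 85" --pt "-448 -30 443 0 0.325 0 85" --pt "-448 -30 443 0 0.325 0 85" --pt "-448 -30 443 0 0.325 0 85" --pt "-448 -30 443 0 0.325 0 85" --pt "-448 -30 443 0 0.325 0 85"

```text
t: 4.8
position: [484.5, -46.1, 261.3]
ee_rot: [-1.571, -0.0, -1.562]
wrist_force: [0.2, 0.9, 0.3]
grip_width: 85.3
```

Run:
```python
from h import *
o,s=snap('wrist','w1.png'); x=np.load('plate.npy')
for t in ['knob_grip','lid_handle']:
    r=viewer.spot_in(t,s); print(t,[(np.round(cam2w(s,q['position'],o),1),proj(s,cam2w(s,q['position'],o),o).round(),round(q['conf'],2)) for q in r[:2]])
import pickle; pickle.dump((o,s),open('w1.pkl','wb'))
f=cv2.resize(s['frame'],None,fx=1.56,fy=1.56,interpolation=cv2.INTER_CUBIC); cv2.imwrite('pics/w1b.png',f[:,:,::-1])
```

```text
knob_grip [(array([487. , -28.3, 149.1]), array([236., 185.]), 0.78), (array([599.8, -82.2,  96.9]), array([289.,  69.]), 0.53)]
lid_handle [(array([602.4, -84.2,  97.7]), array([291.,  67.]), 0.84)]
```

View pics/w1b.png

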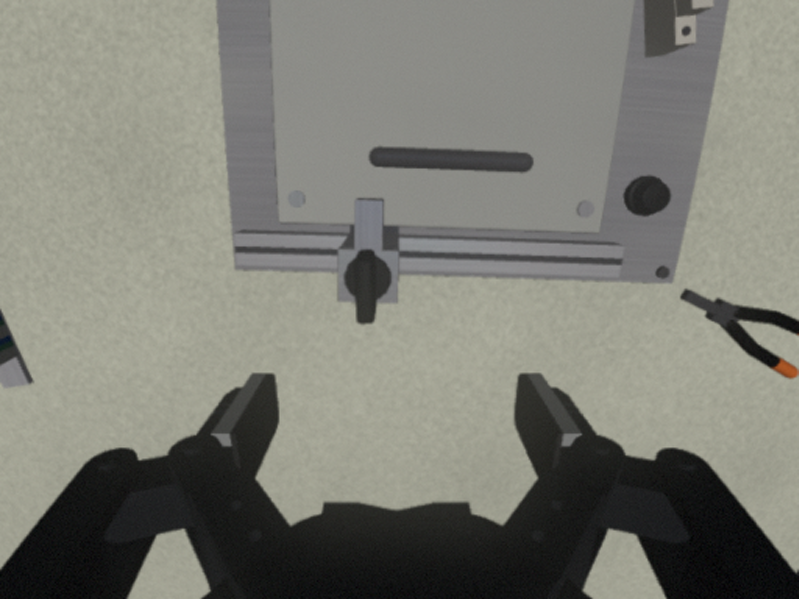

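The wrist view shows the wing from (367,250) to (366,322), nearly along plate x. The handle bar runs from (370,157) to (532,161), and the toe is at (369,200).

Run:
```python
from h import *
import pickle; o,s=pickle.load(open('w1.pkl','rb'))
k=lambda u:(np.array(u)+.5)/1.5625-.5
for n,u,z in [('lid +y',(279,222),98),('lid -y',(600,232),98),('h +y',(370,157),137),('h -y',(532,161),137),('wing -x',(366,321),154.5),('wing +x',(367,252),154.5),('wing +x',(367,252),122),('rail+',(235,250),30),('toe',(369,199),110),('toeL',(356,199),110),('toeR',(382,199),110),('carr L',(338,300),111.5),('carr R',(398,301),111.5)]:
    print(n,onz(s,k(u),z,o).round(1))
f=s['frame'][150:215,205:270]; f=cv2.resize(f,None,fx=9,fy=9,interpolation=cv2.INTER_CUBIC); f=cv2.convertScaleAbs(f,alpha=2,beta=10); cv2.imwrite('pics/w1k.png',f[:,:,::-1])
```

```text
lid +y [521.9  40.4  98. ]
lid -y [ 517.2 -196.1   98. ]
h +y [566.9 -28.8 137. ]
h -y [ 565.9 -127.8  137. ]
wing -x [467.2 -26.4 154.5]
wing +x [511.8 -27.6 154.5]
wing +x [505.1 -25.3 122. ]
rail+ [487.2 101.9  30. ]
toe [539.6 -26.2 110. ]
toeL [539.6 -17.3 110. ]
toeR [539.7 -35.2 110. ]
carr L [466.9  -2.8 111.5]
carr R [466.5 -46.9 111.5]
```

View pics/w1k.png

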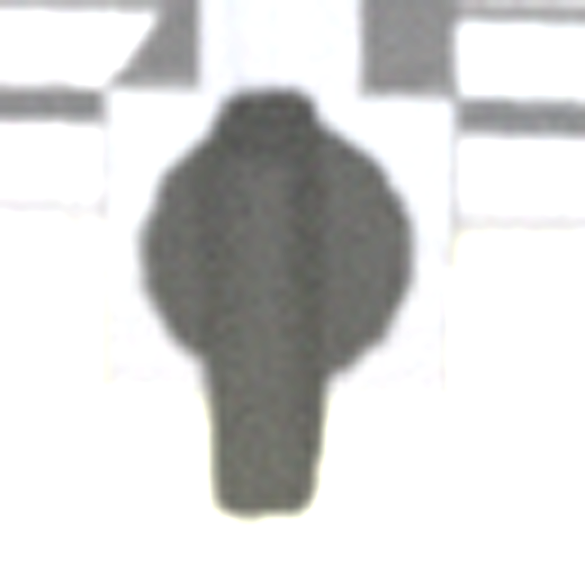

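Emit:
play_rows --pt "-10 20 2 0 0.015 0 85" --pt "-20 45 3 0 0.028 0 85" --pt "-20 70 3 0 0.028 0 85" --pt "-20 95 3 0 0.028 0 85" --pt "-20 112 3 0 0.028 0 85" --pt "-20 124 3 0 0.028 0 85" --pt "-20 132 3 0 0.028 0 85" --pt "-20 137 3 0 0.028 0 85" --pt "-20 137 3 0 0.028 0 85" --pt "-20 137 3 0 0.028 0 70"

```text
t: 5.95
position: [488.1, -24.8, 124.8]
ee_rot: [-1.57, -0.0, -1.588]
wrist_force: [1.4, 0.1, -0.0]
grip_width: 72.5
```

Run:
```python
from h import *
o,s=snap('wrist'); print(o['position'],o['wrist_force'])
f=cv2.resize(s['frame'],None,fx=1.5,fy=1.5); f=cv2.convertScaleAbs(f,alpha=1.6,beta=10);cv2.imwrite('pics/w2.png',f[:,:,::-1])
```

```text
[488.11195205 -24.76975213 124.83143542] [ 1.36793139  0.06821593 -0.03099838]
```

View pics/w2.png

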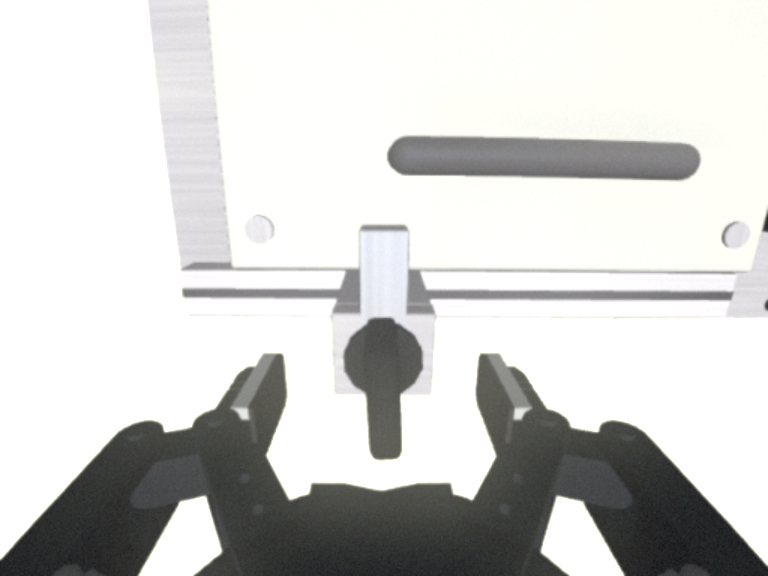

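Run:
```python
from h import *
import pickle; o,s=pickle.load(open('w1.pkl','rb'))
o2=manip.get_obs()
k=lambda u,f:(np.array(u)+.5)/f-.5
def tri(u,v):
    a,d=ray(s,k(u,1.5625),o); b,e=ray(s,k(v,1.5),o2); d/=np.linalg.norm(d); e/=np.linalg.norm(e)
    t=np.linalg.lstsq(np.c_[d,-e],b-a,rcond=None)[0]; p=a+d*t[0]; q=b+e*t[1]; return ((p+q)/2).round(1),np.linalg.norm(p-q).round(1)
for n,u,v in [('wing-x',(366,322),(384,459)),('h+y',(370,157),(389,155)),('h-y',(532,161),(700,160)),('bolt+',(297,199),(260,229)),('bolt-',(585,208),(736,235)),('lid+y',(279,222),(231,268)),('lid-y',(600,232),(750,270)),('toe mid',(369,199),(384,227))]: print(n,tri(u,v))
```

```text
wing-x (array([465.2, -25.7, 151.5]), np.float64(0.9))
h+y (array([567.2, -28.4, 130.4]), np.float64(0.3))
h-y (array([ 565.8, -127.4,  138.4]), np.float64(0.2))
bolt+ (array([538.3,  26.7,  96. ]), np.float64(0.0))
bolt- (array([ 534.5, -180.7,  101.2]), np.float64(0.6))
lid+y (array([522.3,  39.8, 100.4]), np.float64(0.1))
lid-y (array([ 516.8, -196.9,   96.2]), np.float64(0.3))
toe mid (array([539.6, -26.3, 106.4]), np.float64(0.7))
```

Emit:
play_rows --pt "0 0 0 0 0 0 40" --pt "0 0 0 0 0 0 0" --pt "0 0 0 0 0 0 0" --pt "0 0 0 0 0 0 0" --pt "0 0 0 0 0 0 0" --pt "0 0 0 0 0 0 0" --pt "0 0 0 0 0 0 0"

```text
t: 6.7
position: [487.7, -25.3, 124.5]
ee_rot: [-1.571, -0.001, -1.588]
wrist_force: [-1.2, -3.2, 5.6]
grip_width: 10.9
```

Emit:
play_rows --pt "0 0 0 0 -0.1 0 0" --pt "0 0 0 0 -0.2 0 0" --pt "0 0 0 0 -0.3 0 0" --pt "0 0 0 0 -0.4 0 0" --pt "0 0 0 0 -0.5 0 0" --pt "0 0 0 0 -0.6 0 0" --pt "0 0 0 0 -0.7 0 0" --pt "0 0 0 0 -0.8 0 0" --pt "0 0 0 0 -0.9 0 0" --pt "0 0 0 0 -1.0 0 0" --pt "0 0 0 0 -1.1 0 0" --pt "0 0 0 0 -1.2 0 0" --pt "0 0 0 0 -1.2 0 0" --pt "0 0 0 0 -1.2 0 0" --pt "0 0 0 0 -1.2 0 0"

```text
t: 8.2
position: [485.8, -23.5, 124.4]
ee_rot: [-1.572, 0.004, -0.388]
wrist_force: [-7.4, 0.4, 10.0]
grip_width: 10.7
```

Run:
```python
from h import *
o,s=snap('wrist'); print(o['position'],o['wrist_force'],o['torque'],o['joints'])
f=cv2.resize(s['frame'],None,fx=1.5,fy=1.5); f=cv2.convertScaleAbs(f,alpha=1.6,beta=10);cv2.imwrite('pics/w3.png',f[:,:,::-1])
```

```text
[485.76945631 -23.47601063 124.36811104] [-7.40725114  0.37627612  9.97026745] [0.26200128 1.53239395 0.18303245] [ 0.50015002  0.43282458 -0.62443461  2.04871227  0.35815128  0.77081098
 -0.73007854]
```

View pics/w3.png

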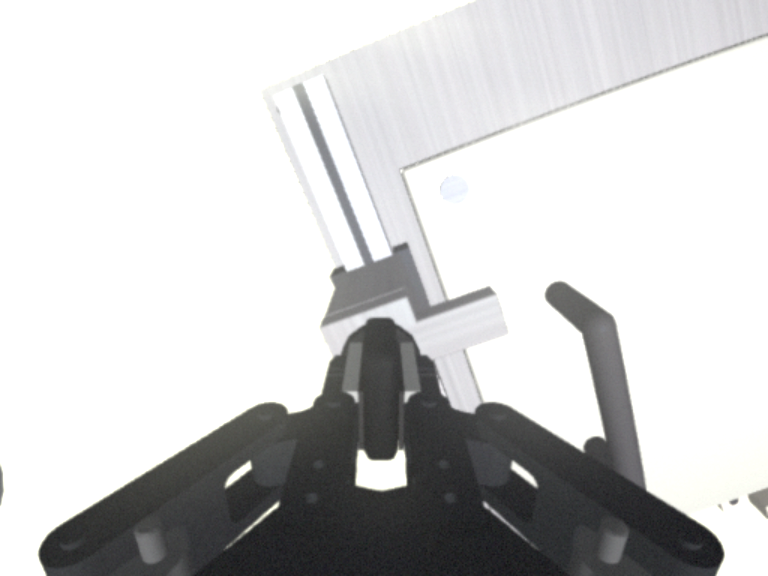

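The knob turned with the fingers and the wing is aligned with the jaws. Next I slide along +y by about 95 mm.

Emit:
play_rows --pt "-2 0 4 0 0 0 0" --pt "-4 0 10 0 0 0 0" --pt "-7 0 19 0 0 0 0" --pt "-11 0 28 0 0 0 0" --pt "-14 0 37 0 0 0 0" --pt "-18 0 46 0 0 0 0" --pt "-21 0 55 0 0 0 0" --pt "-25 0 64 0 0 0 0" --pt "-28 0 73 0 0 0 0" --pt "-31 0 81 0 0 0 0" --pt "-33 0 86 0 0 0 0" --pt "-34 0 89 0 0 0 0" --pt "-34 0 89 0 0 0 0" --pt "-34 0 89 0 0 0 0"

```text
t: 9.65
position: [488.0, 71.9, 124.4]
ee_rot: [-1.571, 0.003, -0.387]
wrist_force: [-6.7, 1.0, 9.2]
grip_width: 10.8
```

Run:
```python
from h import *
o,s=snap('wrist'); print(o['position'],o['wrist_force'],o['torque'],o['joints'])
f=cv2.resize(s['frame'],None,fx=1.5,fy=1.5); f=cv2.convertScaleAbs(f,alpha=1.6,beta=10);cv2.imwrite('pics/w4.png',f[:,:,::-1])
```

```text
[487.9667622   71.92603895 124.36012859] [-6.66832378  1.00838821  9.22537015] [0.22462002 1.314635   0.14141112] [ 0.31357412  0.44689748 -0.63707128  2.03286215  0.37206119  0.77958865
 -0.93383877]
```

View pics/w4.png

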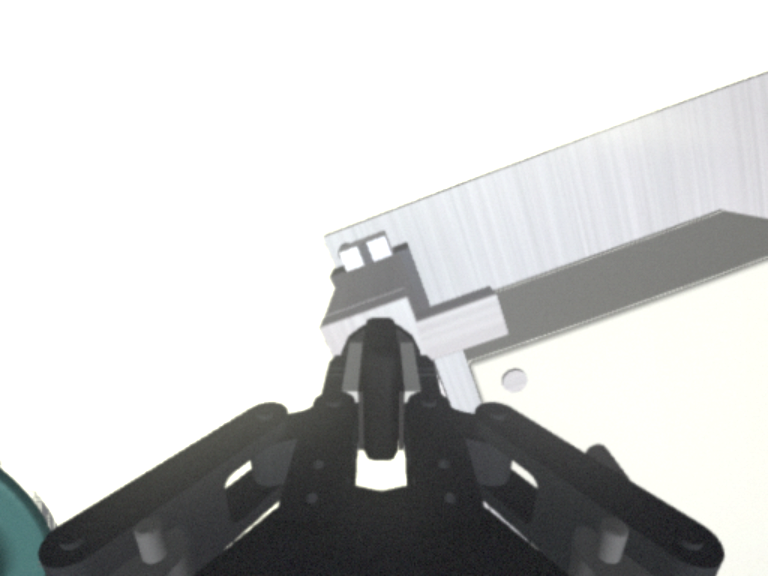

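The toe is clear of the lid edge by about 20 mm and the knob is still held. I'll release, rise and move over the handle.

Emit:
play_rows --pt "0 0 0 0 0 0 30" --pt "0 0 0 0 0 0 50" --pt "0 0 0 0 0 0 60" --pt "0 0 0 0 0 0 60" --pt "0 -20 0 0 0 0 60" --pt "0 -50 0 0 0 0 60" --pt "0 -80 0 0 0 0 60" --pt "20 -80 -17 0 -0.05 0 60" --pt "50 -80 -42 0 -0.15 0 60" --pt "80 -80 -68 0 -0.25 0 60" --pt "110 -80 -93 0 -0.33 0 60" --pt "124 -80 -105 0 -0.367 0 60" --pt "129 -80 -109 0 -0.367 0 60" --pt "129 -80 -109 0 -0.367 0 60" --pt "129 -80 -109 0 -0.367 0 60"

```text
t: 11.2
position: [567.5, -77.5, 204.3]
ee_rot: [-1.57, 0.0, -0.02]
wrist_force: [-0.2, 0.7, 0.6]
grip_width: 60.3
```

Run:
```python
from h import *
o,s=snap('wrist'); print(o['position'],o['ee_rot'],o['wrist_force'],o['joints'])
f=cv2.resize(s['frame'],None,fx=1.5,fy=1.5); f=cv2.convertScaleAbs(f,alpha=1.3,beta=10)
for p in [(566.5,-78.2,134),(566.5,-28.4,134),(566.5,-127.4,134)]:
    u=(proj(s,p,o)*1.5+.25).astype(int); cv2.circle(f,(int(u[0]),int(u[1])),4,(255,0,0),-1)
cv2.imwrite('pics/w5.png',f[:,:,::-1])
o,s=snap('scene')
f=cv2.resize(s['frame'][140:280,140:320],None,fx=4,fy=4,interpolation=cv2.INTER_CUBIC); cv2.imwrite('pics/s5.png',f[:,:,::-1])
```

```text
[567.47505453 -77.5482404  204.25109289] [-1.57015342e+00  4.42344990e-04 -1.98531048e-02] [-0.21964325  0.69834484  0.5749103 ] [ 0.6145004   0.47185745 -0.69655892  1.78669921  0.35058009  1.01084233
 -0.23763126]
```

View pics/w5.png

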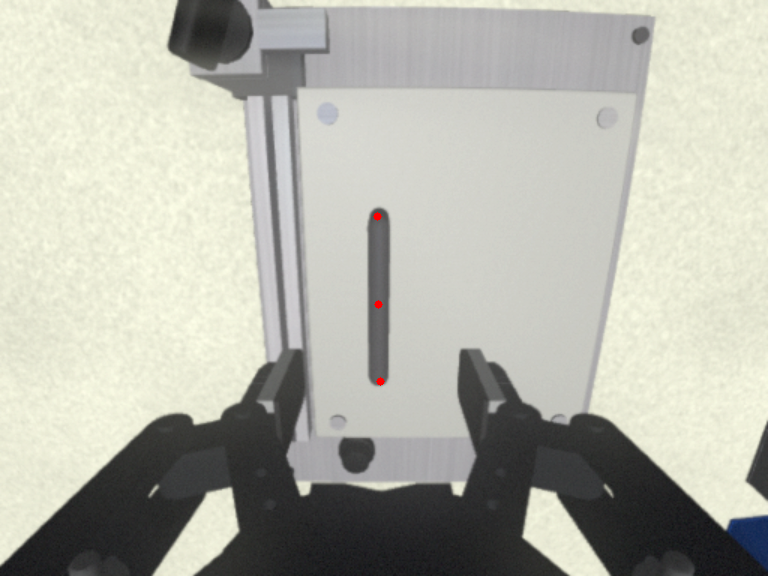

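View pics/s5.png

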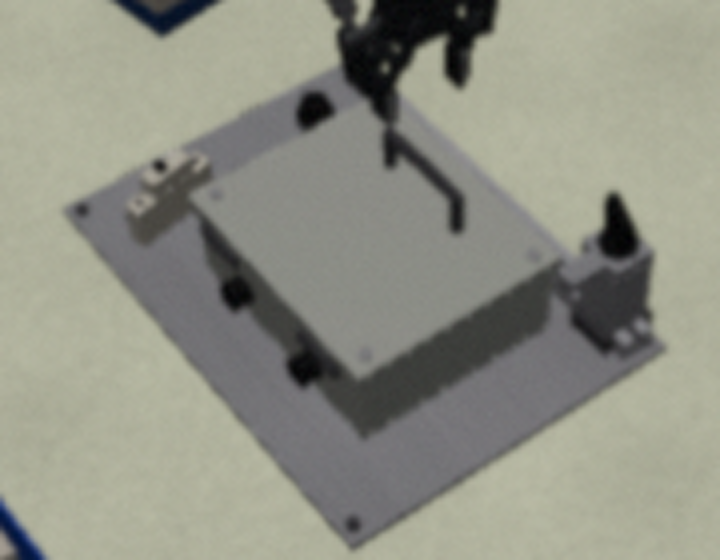

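The clamp toe is clearly off the lid at (328,30), the wing has turned about 70°, and the projected handle points fall on the bar. I'll descend onto the handle.

Emit:
play_rows --pt "0 20 0 0 0 0 60" --pt "-1 45 0 0 0 0 60" --pt "-1 65 0 0 0 0 60" --pt "-1 80 0 0 0 0 60" --pt "-1 89 0 0 0 0 60" --pt "-1 89 0 0 0 0 60" --pt "-1 89 0 0 0 0 20" --pt "-1 89 0 0 0 0 0" --pt "-1 89 0 0 0 0 0" --pt "-1 89 0 0 0 0 0" --pt "-1 89 0 0 0 0 0" --pt "-1 89 0 0 0 0 0" --pt "-1 89 0 0 0 0 0"

```text
t: 12.6
position: [566.0, -79.3, 116.1]
ee_rot: [-1.572, 0.002, -0.021]
wrist_force: [-6.2, -0.5, 6.3]
grip_width: 10.0
```

Emit:
play_rows --pt "0.4 -1.5 0 0 0 0.01 0" --pt "0.75 -3 0 0 0 0.02 0" --pt "1.2 -4.5 0 0 0 0.03 0" --pt "1.6 -6 0 0 0 0.04 0" --pt "2 -7.5 0 0 0 0.05 0" --pt "2.5 -9 0 0 0 0.06 0" --pt "2.9 -10.4 0 0 0 0.07 0" --pt "3.4 -11.9 0 0 0 0.08 0" --pt "3.9 -13.4 0 0 0 0.09 0" --pt "4.3 -14.8 0 0 0 0.1 0"

```text
t: 13.6
position: [570.6, -79.4, 131.4]
ee_rot: [-1.572, 0.103, -0.021]
wrist_force: [-8.3, 0.5, -0.5]
grip_width: 9.7
```

Emit:
play_rows --pt "0.6 -1.5 0 0 0 0.01 0" --pt "1.1 -3 0 0 0 0.02 0" --pt "1.7 -4.4 0 0 0 0.03 0" --pt "2.3 -5.8 0 0 0 0.04 0" --pt "2.9 -7.2 0 0 0 0.05 0" --pt "2.9 -7.2 0 0 0 0.05 0" --pt "2.9 -7.2 0 0 0 0.05 0" --pt "2.9 -7.2 0 0 0 0.05 0" --pt "2.9 -7.2 0 0 0 0.05 0"

```text
t: 14.5
position: [573.3, -79.4, 138.5]
ee_rot: [-1.572, 0.154, -0.021]
wrist_force: [-10.9, -0.4, 1.9]
grip_width: 9.7
```

Run:
```python
from h import *
x=np.array([620,-80,-0.02])
o,s=snap('wrist'); print(o['position'],o['ee_rot'],o['wrist_force'],o['grip_width'],o['qvel'].round(3))
f=cv2.resize(s['frame'],None,fx=1.5,fy=1.5); f=cv2.convertScaleAbs(f,alpha=1.3,beta=10)
c,sn=np.cos(-.02),np.sin(-.02)
hx=566.2+150*c; hy=-78.2+150*sn
for th,col in [(0,(255,0,0)),(.15,(0,160,0))]:
  for y in [-120,120]:
    X=-198*np.cos(th)+18*np.sin(th); Z=198*np.sin(th)+18*np.cos(th)+80
    u=proj(s,(hx+c*X-sn*y,hy+sn*X+c*y,Z),o)*1.5; cv2.circle(f,(int(u[0]),int(u[1])),4,col,-1)
cv2.imwrite('pics/w6.png',f[:,:,::-1])
for n,b in [('scene',(140,140,180,140)),('side',(150,140,190,150))]:
  o,s=snap(n); g=s['frame'][b[1]:b[1]+b[3],b[0]:b[0]+b[2]]
  f=cv2.resize(g,None,fx=4,fy=4,interpolation=cv2.INTER_CUBIC)
  for th,col in [(0,(255,0,0)),(.15,(0,160,0))]:
   for y in [-120,120]:
    X=-198*np.cos(th)+18*np.sin(th); Z=198*np.sin(th)+18*np.cos(th)+80
    u=(proj(s,(hx+c*X-sn*y,hy+sn*X+c*y,Z))-b[:2]+.375)*4; cv2.circle(f,(int(u[0]),int(u[1])),4,col,-1)
  cv2.imwrite('pics/%s6.png'%n,f[:,:,::-1])
```

```text
[573.3120944  -79.42867547 138.53506497] [-1.57220539  0.15440689 -0.0212898 ] [-10.91647412  -0.42578654   1.9329465 ] 9.695241237302406 [-0.001  0.     0.001  0.001  0.001  0.001  0.001]
```

View pics/w6.png

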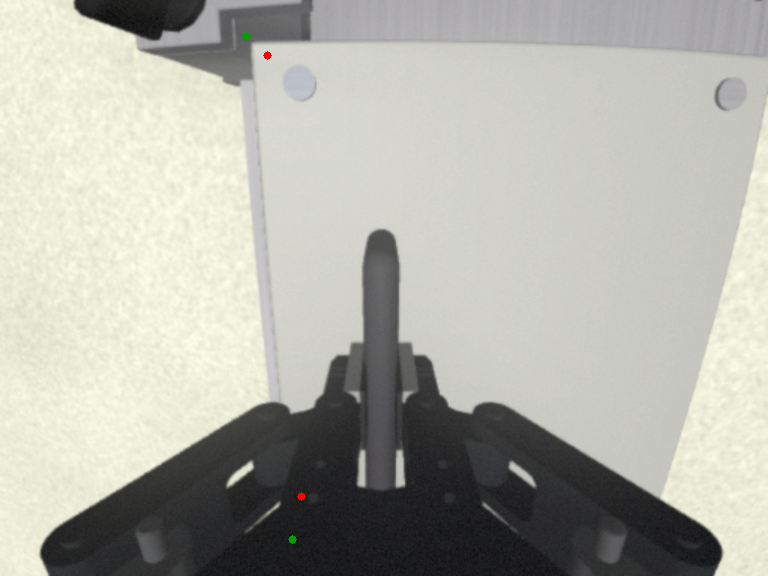

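View pics/side6.png

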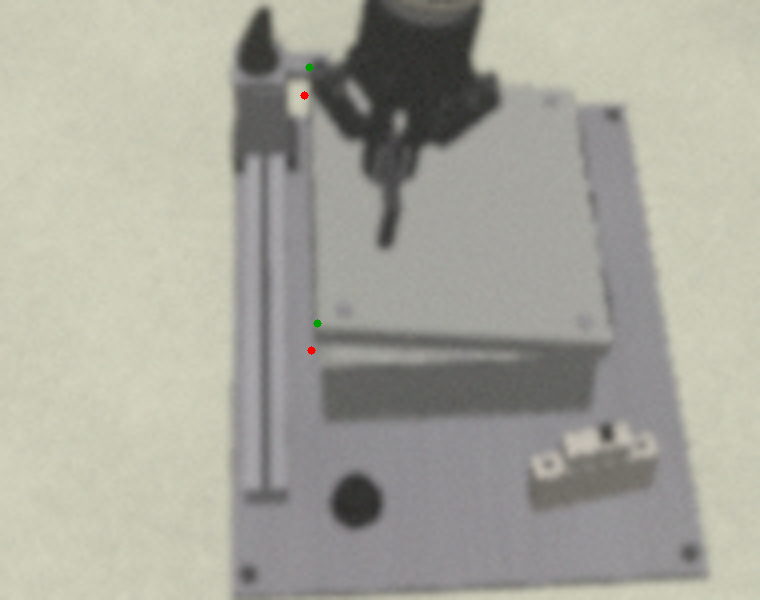

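View pics/scene6.png

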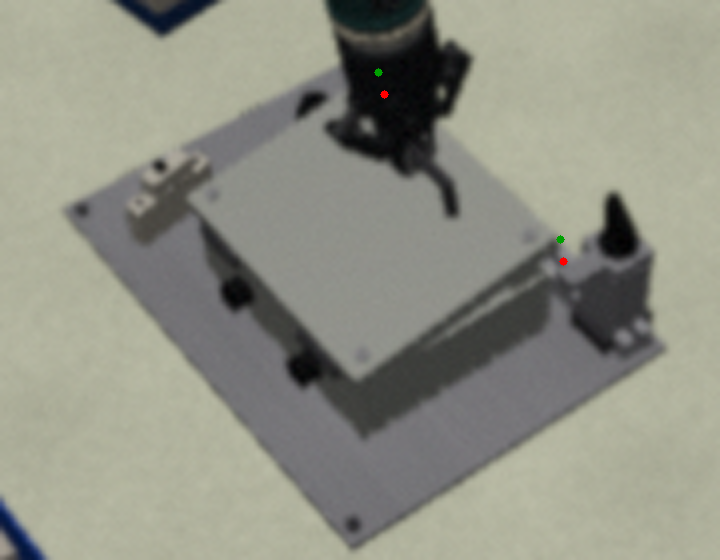

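The gap is clear in both views and agrees with about 0.13–0.15 rad. The toe is off the lid, the bar is in the fingers and the arm is still, so I'm handing in.

```bash
python3 -c "
from h import *
workorder.sign_off(); o=manip.get_obs(); print(o['t'],o['position'],o['grip_width'],o['wrist_force'])"
```

```text
the job is handed in; nothing more can be done
the job is handed in; nothing more can be done
```

The job is handed in at about 14.7 s of the 42 s allowed. No verdict was reported, so what follows rests on my own measurements.

- **Knob:** I turned it about 1.2 rad anticlockwise, judged from the gripper's own turn. The pictures afterwards show the wing turned by about that much.
- **Clamp:** I slid it about 95 mm towards +y, to roughly 0.116 m by my estimate. Its toe is about 20 mm clear of the lid edge.
- **Lid:** I pulled it up slowly by the handle until the seal let go, with the tool tilting along with it.

**Last checks:**
- **Lid opening:** the gripper's tilt reads 0.154 rad. The scene picture agrees with 0.15, while the side picture suggests about 0.13. Both are inside the 0.095–0.215 range.
- **Grip:** the fingers are on the bar with the opening at 9.7 mm, and the arm is still.
- **Wrist force:** about 11 N sideways remained, well under the limits.
- **Bystanders:** the breaker and the gland show no visible movement in the pictures. I did not measure the other bystanders again, but the arm did not come near them below their height.
- **Not measured:** I never read the knob, carriage or finger contact force directly. The final read after hand-in was refused, so there is no later reading.

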